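Start the kiln at its control box

ROBOT

A 6-joint arm with a two-finger parallel gripper is mounted at the origin on the work surface. World frame = base frame: x ahead of the robot, y to its left, z up, the work surface at z = 0. Lengths are in mm, angles in rad, forces in N, time in s.
With the tool pointing down it reaches from about 350 to 775 mm from the base axis. Payload 7.3 kg.
Tool frame: the origin (TCP) lies between the finger pads; the fingertips stand 8 mm ahead of it and the grasp point (between the pads) lies 11 mm behind it; y points along the fingers, z is the direction in which the jaws open and shut, and the axes are right-handed (so a half turn about y gives the same grasp; the last joint's range is limited). The gripper opens to 92 mm and grips with 3 to 60 N. Pads are 19 mm wide; open, the fingers measure 130 mm over their backs; the gripper's body (75 mm by 190 mm) begins 47 mm behind the grasp point.
Start: joints at [1.044, 0.342, 1.524, -0, 1.275, -0.146], TCP at [195.11, 487.418, 234.741] pointing down, gripper open.
Joint ranges: [-2.53, 2.53], [-0.77, 2.02], [0.04, 2.7], [-1, 4.14], [0.28, 2.66], [-3.11, 3.11]. Speed limits (rad/s): [2.57, 2.57, 3.14, 3.14, 3.14, 3.14].

INTERFACE

Orientations are given as [roll, pitch, yaw] about the fixed x, y, z axes, in that order (R = Rz(yaw) Ry(pitch) Rx(roll)).
In Python, from plant import bot, vision, job gives the robot as it stands. The module is installed in compiled form; this text tells all that it offers.
- The arm moves only by the tool arm_command, never from a script. Its argument "deltas" is a list of rows, each a list of 4 numbers: the shift along the tool's x, y, z in m, then the turn about the tool's y in degrees. In form: [[x, y, z, twist], ...]. A call has 1 to 5 rows; each row shifts and turns the commanded pose from where the row before left it, along the tool's axes as they then stand; what a row does not reach is not made up. A row lasts 1/10 s, in which the tool goes at most 50 mm and 8.59 degrees, less where a joint would pass 70% of its speed; a pose out of reach is approached as far as the arm can. A call is refused whole if a number of a shift passes 0.05 or a number of a turn 8.59, either way. A call with a gripper value outside its range is refused whole. "claw" is the closure in counts, from 0 (fully open) to 255 (shut), set as the call begins (left out, the last holds). The fingers move at their own pace and stop on an object; the grip force is fixed at half the most. Time passes only in rows, so rows that do not move let the fingers close. It gives the time, the measured TCP pose, the force and the opening at its end, in the units of the state.
- bot.get_obs(): the state, without advancing time (a new reading comes with each control period).
- vision.capture(name): name is "scene" or "top"; returns a dict with "img" (400x640x3 uint8, red, green, blue), "camera_matrix" (3x3 intrinsics, pixels), "world_to_cam" (4x4, takes a point from world to camera coordinates). Camera axes: x right, y down, z forward; pixel columns grow to the right and rows downward; lengths in mm; the calibration is good to about 2 mm. A picture is of the moment at which its call begins. There is no depth.
- job.close_job(): hands the job in, once; it reports no verdict.
Trained networks look in a picture, given as the dict that the camera call returned (one of the last four; its "shot" number tells which), for a name from the list of things; names that differ only in an ending like _2 or _b are one class to them, and where a whole thing is asked for, a point or a joint stands for the part that bears it (a point fixed in the world has none). Each returns a list of dicts, best first, with "confidence" (0 to 1); they miss things now and then, are a little off and sometimes report something else, mostly with a low value. They report only what shows in the picture. A call takes as long as a camera call. They do not tell look-alikes from the thing itself.
- vision.find_in(picture, name): "xyz" ([x, y, z] in mm, in the coordinates of the camera as it stood for that picture, good to about 4 mm: the middle of the surface that is visible of it).
- vision.regions_of(picture, name): "mask" (400x640 bool, what is visible of it).
The state is a dict: "time": time; "joint_positions": joint angles; "dq": joint speeds; "tau": joint torques, N m; "tool_pos": TCP position; "tcp_rot": TCP orientation; "contact_force": force on the tool from outside, world axes, zero at the start; "moment": the same for the moment, N m; "grip_width": finger opening in mm.
Only numpy, scipy, OpenCV 4.12 (cv2) and the standard library are available. Lean on these libraries where they do the work, as an engineer would, in place of code of your own. Each camera call takes 0.05 s, during which the arm holds its last target. There are 200 camera calls.

TASK

Start the kiln at its control box: push the orange-striped end of the white power rocker fully down to switch it on, then press the blue programme key all the way down so that it stays down, and last press the green start button fully in, hold it in for about a second and let it go. Do not press the yellow key or the red button, and pick nothing up: leave the cup, the dish and the jar where they are.

Things in the scene. Friction and masses are not known exactly. Their poses are not given: they have to be found in the camera images.
- kiln_box: Kiln control box fixed to the bench: grey, aluminium top panel, 220 mm (its x) by 300 mm (its y) by 60 mm high; origin at the centre of its underside, x axis away from the robot across the panel, y to the left, z up. A dark display lies at its far edge. The rocker is on its right (-y) part, four push controls stand 2 by 2 centre and left, 70 to 88 mm apart; colours in any order.
- rocker (a joint): Main power rocker: a white V-shaped paddle, 34 mm wide, two wings 34 mm long, hinged across its middle 18 mm above the panel in a black bezel 8 mm high. 0 rad = off (far wing raised 0.3 rad), 0.3 = fully on (far wing level, near wing raised). It starts at 0 to 0.05, has about 0.08 N m of friction (about 4 N at the end), no spring, and stays where it is left.
- rocker_end (a point): Where to push the rocker: on the top face of its far wing, the one with the orange stripe, on the wing's middle line, 23 mm from the hinge and 11 mm from the wing's tip. Off it is about 25 mm above the panel, on 18 mm. Its x axis runs along the wing away from the hinge, its z axis is the wing's outward normal.
- blue_key (a joint): Blue firing-programme key: 30 mm square cap in a dark round bezel (48 mm across, 8 mm high). 0 m = up, 0.008 = fully down. Slides straight down against about 4 N of friction, has no spring, and stays where it is left.
- blue_key_top (a point): Centre of the top face of the blue key, 20 mm above the panel (80 mm above the bench) when up, 12 mm when fully down; z axis up.
- green_button (a joint): Green start button: round cap 34 mm across in a black round bezel (48 mm across, 8 mm high). 0 m = up, 0.008 = fully in. Sprung: 1.6 N to begin, 4.8 N fully in; comes up again when let go.
- green_button_top (a point): Centre of the top face of the green button, 20 mm above the panel (80 mm above the bench) when up, 12 mm when fully down; z axis up.
- yellow_key (a joint): Yellow firing-programme key, the wrong one: same as the blue key but yellow. 0 m = up, 0.008 = fully down; stays where it is left.
- yellow_key_top (a point): Centre of the top face of the yellow key, 20 mm above the panel (80 mm above the bench) when up, 12 mm when fully down; z axis up.
- red_button (a joint): Red stop button: same as the green button but red. 0 m = up, 0.008 = fully in; sprung.
- red_button_top (a point): Centre of the top face of the red button, 20 mm above the panel (80 mm above the bench) when up, 12 mm when fully down; z axis up.
- clay_cup: Small brown clay cup, unfired, 52 mm across the rim and 45 mm high, about 0.1 kg, standing loose on the control box at the near right part; origin at the centre of its underside.
- clay_dish: Shallow brown clay dish with small clay stubs inside, 200 mm across and 40 mm high, about 0.7 kg, loose on a sheet of white paper on the bench to the left of the box; origin at the centre of its underside.
- glaze_jar: Amber jar with a white cap, 60 mm across and 85 mm high, about 0.25 kg, loose on the bench to the right of the box; origin at the centre of its underside.
Not all that is in view belongs to the job. Of the things that look like the glaze_jar, the larger one is meant. Leave any purple look-alike of the clay_cup alone.

How it is judged:
By the outcome, as a careful person would: the job done as asked, in the order asked, and still so for the second after the job is handed in, with the robot touching nothing.
It also fails if it takes over 45 s, if anything falls off the work surface, if the arm or the gripper's body presses on something with over 40 N, if the wrist force passes 120 N, or if a joint passes its speed limit or range.

## Working session

There is one attempt and no reset: what is moved stays moved. The work goes in short steps, Python scripts to look and compute and a tool call to move; the robot and the scene stay as the last step left them, time stands still between calls to the robot, and variables do not carry over. Pictures are saved under pics/ and viewed, about 8 in all and at most 12, crops included, and the job is handed in when it is done.

Besides the shell and the picture viewer there is one more tool, called after "Request:" as name([rows], argument=value, ...), one row to a line, values as JSON. arm_command: Moves the arm, as the interface text tells. Its arguments: {"type":"object","properties":{"deltas":{"type":"array","items":{"type":"array","items":{"type":"number"}}},"claw":{"type":"number"}},"required":["deltas"]}

```bash
mkdir -p pics
cat > h.py <<'E'
import numpy as np, cv2
from plant import bot, vision, job
def w(p,c):
    T=np.linalg.inv(p["world_to_cam"]); return (T@np.r_[c,1])[:3]
def px(p,X):
    c=p["world_to_cam"]@np.r_[X,1]; u=p["camera_matrix"]@c[:3]; return u[:2]/u[2]
def onz(p,uv,z):
    T=np.linalg.inv(p["world_to_cam"]); d=T[:3,:3]@np.linalg.solve(p["camera_matrix"],[*uv,1]); o=T[:3,3]
    return o+d*(z-o[2])/d[2]
def save(p,n,crop=None,s=1):
    i=p["img"][:,:,::-1]
    if crop: a,b,c,d=crop; i=i[b:d,a:c]
    cv2.imwrite(n,cv2.resize(i,None,fx=s,fy=s,interpolation=cv2.INTER_CUBIC))
E
python3 - <<'E'
from h import *
for n in("top","scene"):
    p=vision.capture(n); save(p,f"pics/{n}0.png")
    for k in "kiln_box rocker rocker_end blue_key_top green_button_top yellow_key_top red_button_top clay_cup glaze_jar".split():
        for r in vision.find_in(p,k)[:3]:
            X=w(p,r["xyz"]); print(n,k,round(r["confidence"],2),X.round(1),px(p,X).round())
print(bot.get_obs())
E
```

```text
top kiln_box 0.59 [571.2 -31.2  59.3] [324. 186.]
top rocker 0.56 [ 572.2 -115.    80.9] [359. 185.]
top rocker_end 0.76 [ 578.9 -113.4   78.7] [359. 182.]
top blue_key_top 0.57 [529.2 -14.1  80. ] [317. 202.]
top green_button_top 0.47 [611.  -22.9  77.3] [321. 168.]
top yellow_key_top 0.61 [614.5  60.8  81.8] [286. 166.]
top red_button_top 0.71 [547.2  69.4  79.5] [282. 194.]
top clay_cup 0.82 [486.3 -95.2  74.6] [350. 221.]
top clay_cup 0.58 [ 392.7 -117.4   14.8] [357. 261.]
top glaze_jar 0.98 [ 475.6 -357.    81.5] [461. 227.]
top glaze_jar 0.68 [ 449.3 -270.5   65.4] [423. 238.]
scene kiln_box 0.71 [608.   45.3  59.7] [302. 219.]
scene rocker 0.63 [ 579.4 -105.1   78.6] [285. 186.]
scene rocker 0.38 [552.3  80.4  81.3] [327. 212.]
scene rocker_end 0.74 [ 575.4 -107.8   79.5] [286. 184.]
scene green_button_top 0.67 [606.4 -12.1  78.6] [292. 203.]
scene yellow_key_top 0.45 [618.4  72.9  84.5] [303. 217.]
scene clay_cup 0.77 [485.2 -82.1  90.2] [316. 177.]
scene clay_cup 0.73 [ 390.2 -101.5   32.9] [339. 182.]
scene glaze_jar 0.78 [ 487.7 -346.9   53.2] [277. 155.]
scene glaze_jar 0.65 [ 463.1 -257.1   40.9] [296. 166.]
scene glaze_jar 0.23 [607.7 -11.4  78. ] [292. 203.]
{'time': 1.0, 'joint_positions': array([ 1.04398009e+00,  3.41979499e-01,  1.52409101e+00,  2.38769504e-06,
        1.27540064e+00, -1.46022825e-01]), 'dq': array([-0.00040373,  0.00015793,  0.00054085,  0.00226598,  0.000752  ,
       -0.00048379]), 'tau': array([-4.10540051e-04, -4.31125331e+01, -2.44478989e+01,  7.19525199e-02,
        4.81927372e-02, -3.23430072e-05]), 'tool_pos': array([195.12099798, 487.41759514, 234.75429961]), 'tcp_rot': array([-1.57067578e+00, -1.54197947e-05, -3.80794113e-01]), 'contact_force': array([0.29240759, 0.35706674, 0.36568345]), 'moment': array([-0.00343704,  0.01562477, -0.01652789]), 'grip_width': 91.90539802611197}
```

View pics/top0.png

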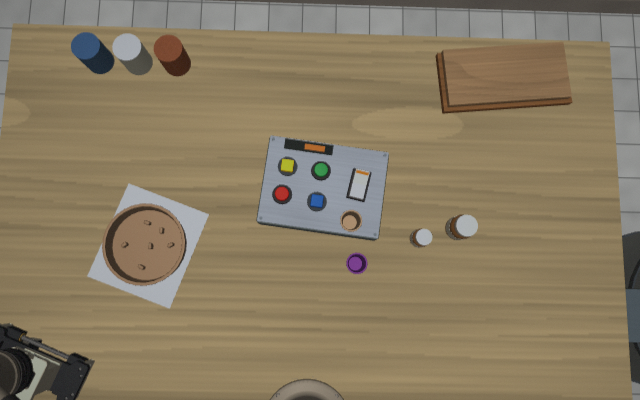

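View pics/scene0.png

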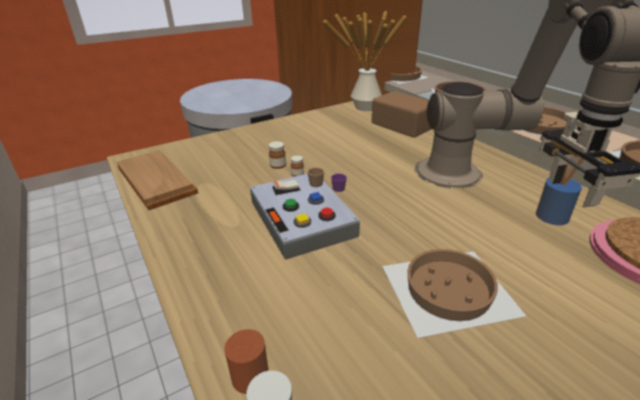

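The views agree. In the top image the blue key is at (317,202), green (321,170), yellow (287,166), red (282,194). The rocker is at (359,184), with its stripe at about (362,173) on the far wing. The cup on the box is at (350,221) and the purple look-alike at (357,264). The amber jars are at (463,227), the larger, and (423,238), and I leave both alone. Next I refine the positions by colour.

Run:
```python
from h import *
p=vision.capture("top"); save(p,"pics/crop1.png",(255,130,395,245),5)
hsv=cv2.cvtColor(p["img"],cv2.COLOR_RGB2HSV); H,S,V=cv2.split(hsv)
yy,xx=np.mgrid[:400,:640]
box=(xx>262)&(xx<385)&(yy>140)&(yy<236)
G={}
for n,(a,b,z) in dict(blue=(100,125,80),green=(45,85,80),yellow=(24,35,80),red=(0,6,80)).items():
    m=box&(H>=a)&(H<=b)&(S>130)&(V>60)
    k,l,st,c=cv2.connectedComponentsWithStats(m.astype(np.uint8)); i=1+st[1:,4].argmax()
    G[n]=onz(p,c[i],z); print(n,st[i],c[i].round(1),G[n].round(1))
m=box&(H>=8)&(H<=22)&(S>150)&(xx>345)&(yy<200)&(V>120); print("stripe",m.sum(),xx[m].mean(),yy[m].mean(),onz(p,(xx[m].mean(),yy[m].mean()),86).round(1))
m=(box&(xx>340)&(yy>165)&(yy<207)&(S<40)&(V>200)).astype(np.uint8); m|=0
c=max(cv2.findContours(m,0,2)[0],key=cv2.contourArea); print("white",cv2.minAreaRect(c), onz(p,cv2.minAreaRect(c)[0],80).round(1))
for n in("kiln_box","rocker"):
    for r in vision.regions_of(p,n)[:1]:
        c=max(cv2.findContours(r["mask"].astype(np.uint8),0,2)[0],key=cv2.contourArea)
        q=cv2.boxPoints(cv2.minAreaRect(c)); print(n,r["confidence"],[onz(p,u,60 if n=="kiln_box" else 80).round(0)[:2] for u in q])
s=vision.capture("scene"); hs=cv2.cvtColor(s["img"],cv2.COLOR_RGB2HSV);H,S,V=cv2.split(hs)
box=(xx>250)&(xx<355)&(yy>170)&(yy<245)
for n,(a,b) in dict(blue=(100,125),green=(45,85),yellow=(24,35)).items():
    m=box&(H>=a)&(H<=b)&(S>120)&(V>60); print("scene",n,m.sum(),xx[m].mean().round(1),yy[m].mean().round(1),"pred",px(s,G[n]).round(1))
```

```text
blue [310 194  14  14 159] [316.5 200.5] [532.5 -13.   80. ]
green [314 163  14  14 148] [320.6 169.5] [608.  -21.4  80. ]
yellow [281 159  13  13 150] [286.8 164.8] [617.3  59.8  80. ]
red [275 187  14  14 166] [281.5 193.4] [547.7  70.6  80. ]
stripe 22 362.0 172.4090909090909 [ 602.1 -120.5   86. ]Traceback (most recent call last):
  File "<stdin>", line 13, in <module>
ValueError: max() iterable argument is empty
```

View pics/crop1.png

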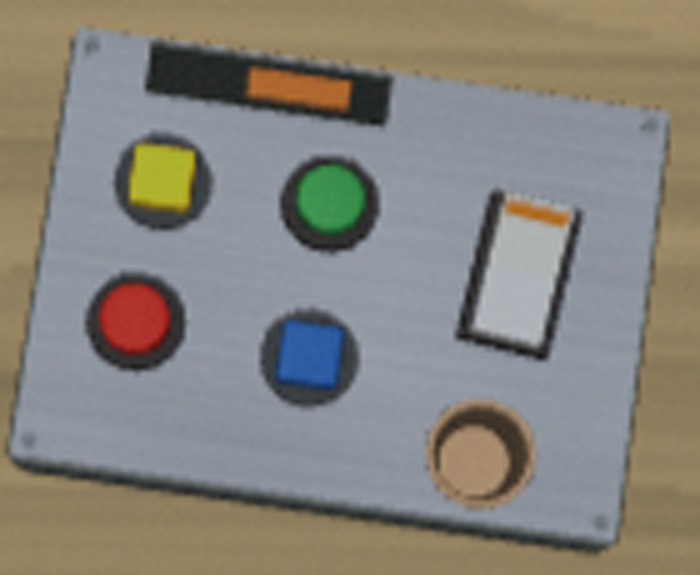

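The crop confirms the choice: green (330,200), blue (310,354), yellow (162,177), red (135,318). The orange stripe is on the far wing at (538,213), and the bezel corners are about (492,190), (580,210), (547,357) and (460,338). I'll cross-check the rocker and compare with the scene camera, then move.

Run:
```python
from h import *
p=vision.capture("top"); s=vision.capture("scene")
C=lambda u:(255+u[0]/5-.4,130+u[1]/5-.4)
Q=[onz(p,C(u),68)[:2] for u in [(492,190),(580,210),(547,357),(460,338)]]
c=np.mean(Q,0); d=(Q[0]+Q[1]-Q[2]-Q[3]); print("bezel",np.round(Q),c,d/2,"yaw",np.arctan2(d[1],d[0]))
d/=np.linalg.norm(d); print("end",c+d*23*.95)
B=[onz(p,C(u),60)[:2] for u in [(78,30),(668,112),(615,545),(10,455)]]
print("box",np.round(B),np.arctan2(*(B[0]+B[1]-B[2]-B[3])[::-1]))
print(px(s,[602.1,-120.5,86]), px(s,[*c,68]))
print({k:px(s,v).round(1) for k,v in dict(b=[532.5,-13,80],g=[608,-21.4,80],y=[617.3,59.8,80]).items()})
hs=cv2.cvtColor(s["img"],cv2.COLOR_RGB2HSV);H,S,V=cv2.split(hs);yy,xx=np.mgrid[:400,:640]
box=(xx>250)&(xx<355)&(yy>170)&(yy<245)
for n,(a,b) in dict(blue=(100,125),green=(45,85),yellow=(22,35)).items():
    m=box&(H>=a)&(H<=b)&(S>120)&(V>60); print(n,m.sum(),xx[m].mean().round(1),yy[m].mean().round(1))
def shift(t,yaw,now,yn):
    v=np.array(t)-now; return v[0]*np.cos(yn)+v[1]*np.sin(yn), -v[0]*np.sin(yn)+v[1]*np.cos(yn)
o=bot.get_obs(); print("shift x,z after yaw -0.2:",shift([594,-118.5],0,o["tool_pos"][:2],-.2))
```

```text
bezel [[ 617. -101.]
 [ 608. -143.]
 [ 536. -128.]
 [ 544.  -86.]] [ 576.31015907 -114.42421567] [ 72.90653958 -15.16263   ] yaw -0.20505052268723115
end [ 597.70241683 -118.87323891]
box [[ 694.  104.]
 [ 660. -188.]
 [ 446. -162.]
 [ 483.  129.]] -0.12000345133942426
[275.84075695 183.28708821] [285.00614527 186.91967193]
{'b': array([314.9, 194.3]), 'g': array([290. , 200.9]), 'y': array([301.4, 216.1])}
blue 65 315.4 196.3
green 56 290.1 202.8
yellow 91 301.7 218.1
shift x,z after yaw -0.2: (np.float64(511.2992195754339), np.float64(-514.5721125608776))
```

Request:
arm_command([
  [0,0,0,-5.2],
  [0,0,0,-5.2],
  [0,0,0,0],
], claw=255)

```text
time: 1.45
tool_pos: [195.1, 487.4, 234.7]
tcp_rot: [-1.571, -0.0, -0.199]
contact_force: [-1.1, 0.4, -0.1]
grip_width: 72.5
```

Request:
arm_command([
  [0.025,0,-0.025,0],
  [0.025,0,-0.025,0],
  [0.025,0,-0.025,0],
  [0.025,0,-0.025,0],
  [0.025,0,-0.025,0],
])

```text
time: 1.95
tool_pos: [293.5, 339.0, 234.9]
tcp_rot: [-1.57, -0.0, -0.202]
contact_force: [-0.1, 0.6, 0.7]
grip_width: 32.4
```

Request:
arm_command([
  [0.025,0,-0.025,0],
  [0.025,0,-0.025,0],
  [0.025,0,-0.025,0],
  [0.025,0,-0.025,0],
  [0.025,0,-0.025,0],
])

```text
time: 2.45
tool_pos: [391.3, 191.6, 234.9]
tcp_rot: [-1.57, -0.0, -0.202]
contact_force: [0.7, -0.3, -0.5]
grip_width: 0.6
```

Request:
arm_command([
  [0.025,0,-0.025,0],
  [0.025,0,-0.025,0],
  [0.025,0,-0.025,0],
  [0.025,0,-0.025,0],
  [0.025,0,-0.025,0],
])

```text
time: 2.95
tool_pos: [489.2, 44.2, 234.8]
tcp_rot: [-1.571, -0.0, -0.202]
contact_force: [0.5, 0.1, -0.4]
grip_width: 0.5
```

Request:
arm_command([
  [0.025,0,-0.025,0],
  [0.025,0,-0.025,0],
  [0.025,0,-0.025,0],
  [0.025,0,-0.025,0],
  [0.025,0,-0.025,0],
])

```text
time: 3.45
tool_pos: [586.9, -103.0, 234.7]
tcp_rot: [-1.571, -0.0, -0.202]
contact_force: [0.6, -0.2, 0.8]
grip_width: 0.3
```

Request:
arm_command([
  [0.014,0,-0.015,0],
  [0,0,0,0],
  [0,0,0,0],
])

```text
time: 3.75
tool_pos: [596.6, -118.9, 234.2]
tcp_rot: [-1.57, 0.001, -0.201]
contact_force: [-0.6, 0.5, 0.1]
grip_width: 0.2
```

Request:
arm_command([
  [0,0.04,0,0],
  [0,0.04,0,0],
  [0,0.03,0,0],
  [0,0.018,0,0],
  [0,0,0,0],
])

```text
time: 4.25
tool_pos: [594.8, -117.1, 104.3]
tcp_rot: [-1.57, 0.006, -0.199]
contact_force: [0.1, -0.3, -0.2]
grip_width: 0.1
```

Run:
```python
from h import *
s=vision.capture("scene"); p=vision.capture("top")
a=cv2.resize(s["img"][150:250,240:360],None,fx=5,fy=5,interpolation=2)
b=cv2.resize(p["img"][130:245,300:400],None,fx=4,fy=4,interpolation=2)[:460]
o=np.zeros((500,800,3),np.uint8); o[:500,:600]=a; o[:460,600:]=b[:,100:300]
cv2.imwrite("pics/r1.png",o[:,:,::-1])
```

```text
(no output)
```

View pics/r1.png

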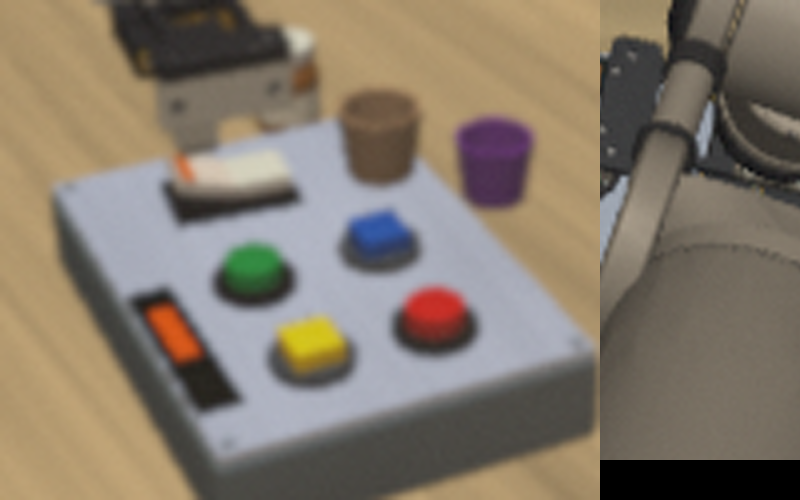

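The finger (crop ~(195,130)) hangs over the striped wing (stripe at (183,168)), clear of the cup at (380,135). Now I press the rocker.

Request:
arm_command([
  [0,0.004,0,0],
  [0,0.004,0,0],
  [0,0.004,0,0],
  [0,0,0,0],
])

```text
time: 4.75
tool_pos: [597.2, -119.2, 94.8]
tcp_rot: [-1.571, -0.001, -0.199]
contact_force: [-0.3, -0.6, 0.3]
grip_width: 0.2
```

Request:
arm_command([
  [0,0.003,0,0],
  [0,0.003,0,0],
  [0,0.003,0,0],
  [0,0,0,0],
  [0,0,0,0],
])

```text
time: 5.25
tool_pos: [597.9, -119.4, 86.3]
tcp_rot: [-1.571, -0.002, -0.199]
contact_force: [2.7, -0.1, 5.3]
grip_width: 0.4
```

Request:
arm_command([
  [0,0.001,0,0],
  [0,0.001,0,0],
  [0,0,0,0],
])

```text
time: 5.55
tool_pos: [597.9, -119.4, 86.1]
tcp_rot: [-1.571, -0.003, -0.199]
contact_force: [-1.5, 1.3, 18.4]
grip_width: 0.2
```

Request:
arm_command([
  [0,0.001,0,0],
  [0,0.001,0,0],
  [0,0,0,0],
])

```text
time: 5.85
tool_pos: [598.0, -119.4, 85.9]
tcp_rot: [-1.571, -0.004, -0.199]
contact_force: [-6.4, 3.1, 28.5]
grip_width: 0.2
```

The rocker is at its hard stop: force rose to 28 N with the tip at 78 mm, which is the "on" height. I lift and go to the blue key.

Request:
arm_command([
  [0,-0.024,0,0],
  [0,-0.02,0,0],
  [-0.03,0,0.03,0],
  [-0.03,0,0.03,0],
  [-0.025,0,0.031,0],
])

```text
time: 6.35
tool_pos: [529.4, -12.1, 124.9]
tcp_rot: [-1.571, 0.003, -0.2]
contact_force: [1.2, 0.8, 0.6]
grip_width: 0.7
```

Request:
arm_command([
  [0,0,0,0],
  [0,0,0,0],
  [0,0,0,0],
])

```text
time: 6.65
tool_pos: [532.0, -13.8, 125.4]
tcp_rot: [-1.571, 0.0, -0.2]
contact_force: [0.2, 1.0, -0.4]
grip_width: 0.3
```

Run:
```python
from h import *
s=vision.capture("scene"); save(s,"pics/r2.png",(240,150,360,250),6)
```

```text
(no output)
```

View pics/r2.png

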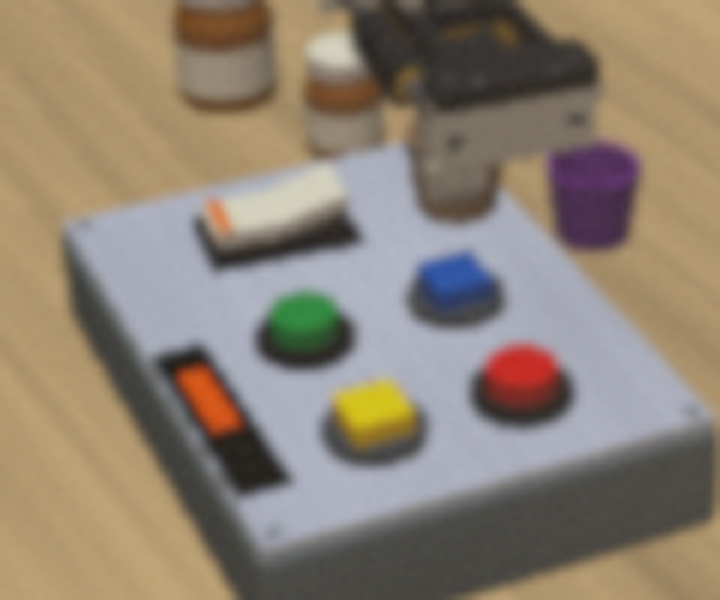

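The rocker now shows the far striped wing level and the near wing raised, so it is on. The finger is above the blue key at (455,280). The cup behind it is about 40 mm clear sideways. I press the blue key.

Request:
arm_command([
  [0,0.015,0,0],
  [0,0.012,0,0],
  [0,0.006,0,0],
  [0,0,0,0],
])

```text
time: 7.1
tool_pos: [531.1, -13.4, 91.5]
tcp_rot: [-1.571, 0.002, -0.2]
contact_force: [-0.5, 0.4, -0.3]
grip_width: 0.3
```

Request:
arm_command([
  [0,0.003,0,0],
  [0,0.003,0,0],
  [0,0.003,0,0],
  [0,0.002,0,0],
  [0,0,0,0],
])

```text
time: 7.6
tool_pos: [532.0, -13.2, 81.8]
tcp_rot: [-1.571, -0.001, -0.199]
contact_force: [0.0, -0.1, 1.7]
grip_width: 0.6
```

Request:
arm_command([
  [0,0.001,0,0],
  [0,0.001,0,0],
  [0,0,0,0],
])

```text
time: 7.9
tool_pos: [532.1, -13.2, 80.2]
tcp_rot: [-1.571, -0.001, -0.199]
contact_force: [-1.8, -0.7, 5.8]
grip_width: 0.6
```

Request:
arm_command([
  [0,0.001,0,0],
  [0,0.001,0,0],
  [0,0.001,0,0],
  [0,0,0,0],
])

```text
time: 8.3
tool_pos: [532.2, -13.2, 79.7]
tcp_rot: [-1.571, -0.003, -0.199]
contact_force: [-7.7, -0.6, 26.6]
grip_width: 0.3
```

The blue key is bottomed. I lift and move to green.

Request:
arm_command([
  [0,-0.02,0,0],
  [0,-0.02,0,0],
  [0.038,0,0.004,0],
  [0.038,0,0.003,0],
  [0,0,0,0],
])

```text
time: 8.8
tool_pos: [610.9, -21.8, 116.2]
tcp_rot: [-1.57, -0.003, -0.2]
contact_force: [0.5, -0.2, 0.3]
grip_width: 0.5
```

Request:
arm_command([
  [0,0,0,0],
  [0,0,0,0],
])

```text
time: 9.0
tool_pos: [606.2, -20.9, 115.9]
tcp_rot: [-1.571, 0.003, -0.199]
contact_force: [-1.0, 0.0, 0.1]
grip_width: 0.3
```

Run:
```python
from h import *
s=vision.capture("scene"); save(s,"pics/r3.png",(240,150,360,250),6)
```

```text
(no output)
```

View pics/r3.png

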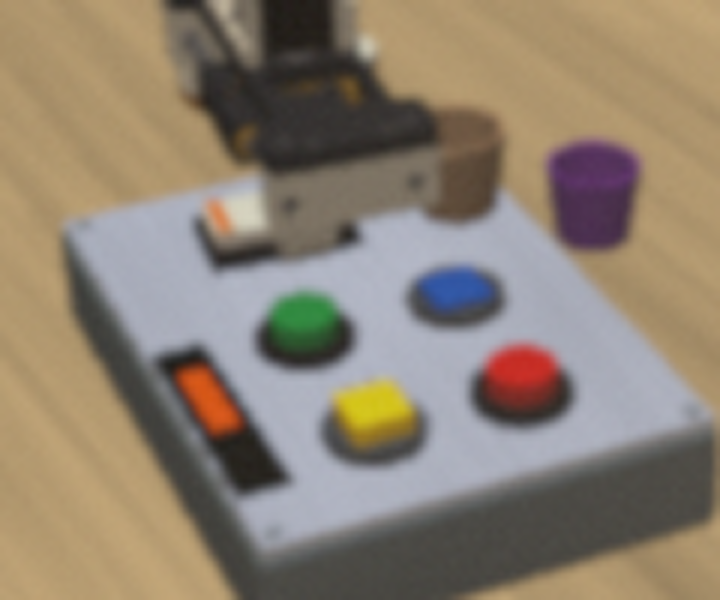

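The blue key at (455,285) sits low in its bezel, the other keys are up, and the finger is above green at (305,315). I press and hold it.

Request:
arm_command([
  [0,0.012,0,0],
  [0,0.008,0,0],
  [0,0.004,0,0],
  [0,0,0,0],
])

```text
time: 9.45
tool_pos: [606.8, -21.2, 91.6]
tcp_rot: [-1.571, 0.002, -0.199]
contact_force: [0.4, -1.2, -0.3]
grip_width: 0.3
```

Request:
arm_command([
  [0,0.004,0,0],
  [0,0.004,0,0],
  [0,0.004,0,0],
  [0,0.002,0,0],
  [0,0.001,0,0],
])

```text
time: 9.95
tool_pos: [608.1, -21.4, 79.9]
tcp_rot: [-1.571, -0.002, -0.199]
contact_force: [-5.7, 0.5, 22.3]
grip_width: 0.6
```

Request:
arm_command([
  [0,0,0,0],
  [0,0,0,0],
  [0,0,0,0],
  [0,0,0,0],
  [0,0,0,0],
])

```text
time: 10.45
tool_pos: [608.0, -21.4, 80.1]
tcp_rot: [-1.571, -0.002, -0.199]
contact_force: [-4.9, 0.7, 15.3]
grip_width: 0.5
```

Request:
arm_command([
  [0,0,0,0],
  [0,0,0,0],
  [0,0,0,0],
  [0,0,0,0],
  [0,0,0,0],
])

```text
time: 10.95
tool_pos: [608.1, -21.4, 80.1]
tcp_rot: [-1.571, -0.002, -0.199]
contact_force: [-4.6, 0.1, 16.2]
grip_width: 0.3
```

Request:
arm_command([
  [0,-0.02,0,0],
  [0,-0.04,0,0],
  [0,-0.04,0,0],
  [0,-0.03,0,0],
  [0,0,0,0],
])

```text
time: 11.45
tool_pos: [609.7, -21.6, 212.6]
tcp_rot: [-1.57, -0.009, -0.199]
contact_force: [-0.1, 0.3, -0.4]
grip_width: -0.2
```

Run:
```python
from h import *
s=vision.capture("scene"); save(s,"pics/r4.png",(240,150,360,250),6)
for r in vision.find_in(s,"clay_cup")[:2]: print(w(s,r["xyz"]).round())
```

```text
[ 389. -101.   31.]
[488. -83.  91.]
```

View pics/r4.png

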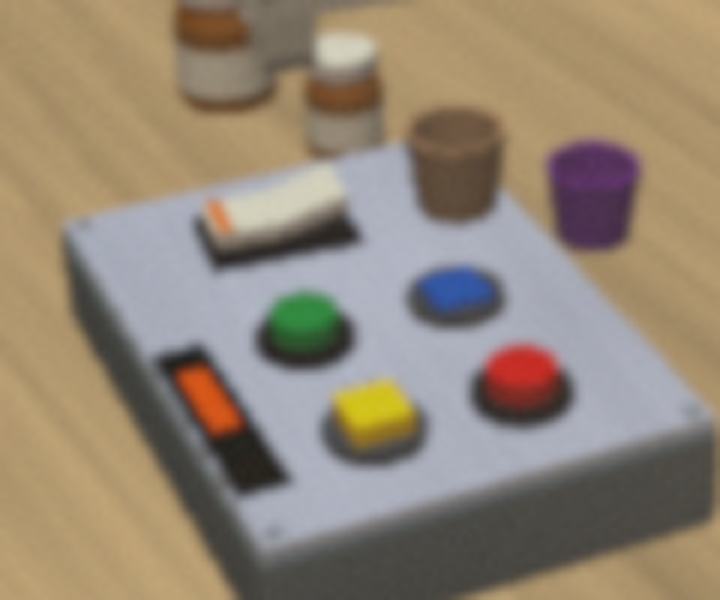

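The rocker (270,205) is on, blue (455,287) is down, green (305,320) is back up, and yellow and red are untouched. The cup has not moved. I hand in.

```bash
python3 -c "
from plant import job; print(job.close_job())"
```

```text
the job is handed in; nothing more can be done
None
```

The kiln start sequence is done in the order asked, and the job is handed in at about 11.5 s on the robot's clock. The hand-in gives no verdict.

- **Rocker:** I pushed the orange-striped far wing down to its stop, at about 28 N with the fingertip 18 mm above the panel. The final picture shows that wing level and the near wing raised.
- **Blue key:** I pressed it to the bottom, at about 27 N with the fingertip 12 mm above the panel. It has stayed down in the pictures since.
- **Green button:** I held it fully in for a little over a second (15–22 N) and let it go. It is up again.

The last picture shows the yellow key and red button up. The clay cup was found within about 3 mm of where it started, which is within the measuring error, and the purple cup and both jars look unmoved. The arm is clear at 212 mm and reads no contact force. I did not re-check the dish after the moves; it is outside the last crop, and the arm passed well above it. No check failed. The scene camera read about 2 pixels off the top camera, but each press reached its stop at the expected height.

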